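# Unlatch the paint-pot tote and hold its gate wide

## Task

On the paint-pot tote, squeeze the rear catch fully home first and then the gate catch, each by pinching its two steel lugs together, leaving both squeezed in. Then take the gate by its turned wooden handle, swing it past the ball detent until it stands at least square to the tote's front, and finish still holding it wide by the handle: do not let go, the gate springs back. Leave the pots in the tote and the other things on the worktop undisturbed.

Things in the scene. Friction and masses are not known exactly. Their poses are not given: they have to be found in the camera images.
- tote: Plywood tote fixed to the worktop, 150 (x) x 235 (y) mm, walls 58 mm high. Origin: on the worktop under its middle; z up, -x the gated front, +y left. On its right a solid latch block (x -85 to 75, y -150 to -70 mm, top 60 mm up) carries both catches. A low apron (8 mm) with the sprung detent ball lies before the hinge. All positions below are in this frame, in mm.
- rear_catch (a joint): Rear catch, a stiff slide (4 N) that stays where pushed: 0 = out, 0.012 m = fully squeezed (hard stop); starts 0 to 2 mm in. Its sliding lug moves along the tote's +x to a fixed lug; over both lugs 48 mm out, 36 mm squeezed. A nose on it runs forward along the block behind the gate catch's sliding lug and bars that catch until this one is about 9 mm in.
- gate_catch (a joint): Gate catch at the block's front, a stiff slide (4 N) that stays where pushed: 0 = bolt in the gate, 0.012 m = fully squeezed (hard stop), bolt clear; starts 0 to 2 mm in. Its sliding lug moves along the tote's -y to a fixed lug; over both lugs 48 mm out, 36 mm squeezed. It cannot move home before the rear catch is in.
- rear_squeeze (a point): Midway between the outer faces of the rear catch's lugs once squeezed (x 38, y -115, 85 up); axes as the tote's; pinch along x. Both steel lugs are 8 mm thick in x and 105 mm up at the top: sliding lug 32 mm wide, centre x 12, y -115 when out; fixed lug 24 mm wide, centre x 52, y -115.
- gate_squeeze (a point): Midway between the outer faces of the gate catch's lugs once squeezed (x -66, y -118, 85 up); axes as the tote's; pinch along y. Both steel lugs are 8 mm thick in y, 24 mm wide in x and 105 mm up at the top: sliding lug centre x -66, y -92 when out; fixed lug centre x -66, y -132. The bolt and its staple on the gate reach 75 mm up.
- gate_hinge (a point): On the gate's upright hinge axis (x = -66, y = +72, 60 mm up), fixed to the tote; axes as the tote's.
- gate (a joint): Gate angle: 0 shut, grows as the free end swings out to the tote's -x, 1.571 = square to the front, stop at 1.85 rad. Leaf 132 mm long, 8 thick, top 60 mm up. A spring shuts it (0.1 N m shut, 0.3 wide open). It rides over the ball detent between about 0.5 and 1.0 rad (some 5 to 10 N at the handle); let go when wide, it springs back to rest at the ball, at 0.95 to 1 rad.
- handle: Turned wooden handle standing upright on the gate's top edge, 92 mm from the hinge axis. Origin: centre of its foot, 60 mm above the worktop; z up; it travels with the gate and revolves freely on its own spindle. 66 mm tall, round grip of 18 mm diameter from 18 to 56 mm above its origin.
- pot0: Capped paint pot, 33 mm diameter, 42 mm tall, standing loose on the tote's floor (8 mm up), 50 mm tall in all. Origin: centre of its underside.
- pot1: Capped paint pot, 33 mm diameter, 42 mm tall, standing loose on the tote's floor (8 mm up), 50 mm tall in all. Origin: centre of its underside.
- pot2: Capped paint pot, 33 mm diameter, 42 mm tall, standing loose on the tote's floor (8 mm up), 50 mm tall in all. Origin: centre of its underside.
- pot3: Capped paint pot, 33 mm diameter, 42 mm tall, standing loose on the tote's floor (8 mm up), 50 mm tall in all. Origin: centre of its underside.
- magnifier: Heavy glass dome magnifier with a metal rim, 78 mm diameter, 32 mm high, in front of the tote's right half. Origin: centre of its underside. Leave alone.
- palette: Shut plastic wet palette box, 226 x 166 x 37 mm, to the right. Origin: centre of its underside. Leave alone.
- clip_stand: Crocodile clip on a stand: round foot 70 mm diameter, clip 112 mm up, front right. Origin: centre of its underside. Leave alone.
Mind the look-alikes: they are no part of the job. Leave any blue or red look-alike of the pot3 alone.

How it is judged (in metres and radians):
On the way, in this order (a step that is already met when the one before it is completed fails the run):
1. rear catch squeezed home while the gate catch is still out and the gate shut (value of joint rear_catch above 0.0105 m and value of joint gate_catch below 0.006 m and value of joint gate below 0.1 rad), for 0.2 s.
2. gate catch squeezed home with the gate still shut (value of joint rear_catch above 0.0095 m and value of joint gate_catch above 0.0105 m and value of joint gate below 0.1 rad), for 0.2 s.
3. gate swung past the ball detent (value of joint gate above 1.1 rad), for 0.1 s.
At the end, for the whole second after the job is handed in: Gate still at 1.5 rad or more (square is 1.571), fingers bearing on its handle with over 1 N; both catches squeezed in by over 9.5 mm; the four pots upright; pots, magnifier, palette box and clip stand within 15 mm of their starts (value of joint gate above 1.5 rad and velocity of joint gate between -0.1 and 0.1 rad/s and contact force between the fingers and handle above 1 N and value of joint each of rear_catch, gate_catch above 0.0095 m and angle between each of pot0, pot1, pot2, pot3's own z axis and vertical below 0.2 rad and distance of each of magnifier, palette, clip_stand, pot0, pot1, pot2, pot3 from where it was at the start of the episode below 0.015 m); the arm keeps its last pose, push and grip.
It fails at once if a pot is tipped or shoved more than 15 mm (angle between any of pot0, pot1, pot2, pot3's own z axis and vertical above 0.3 rad or distance of any of pot0, pot1, pot2, pot3 from where it was at the start of the episode above 0.015 m).
It fails at once if the magnifier, the palette box or the clip stand is moved more than 15 mm (distance of any of magnifier, palette, clip_stand from where it was at the start of the episode above 0.015 m).
It also fails if it takes over 51 s, if anything falls off the work surface, if the arm or the gripper's body presses on something with over 40 N, if the wrist force passes 120 N, or if a joint passes its speed limit or range.

## Robot

A 6-joint arm with a two-finger parallel gripper is mounted at the origin on the work surface. World frame = base frame: x ahead of the robot, y to its left, z up, the work surface at z = 0. Lengths are in m, angles in degrees, forces in N, time in s.
With the tool pointing down it reaches from about 0.4 to 0.825 m from the base axis. Payload 7 kg.
Tool frame: the origin (TCP) lies between the finger pads; the fingertips stand 19 mm ahead of it and the grasp point (between the pads) is the TCP; x points along the fingers, y is the direction in which the jaws open and shut, and the axes are right-handed (so a half turn about x gives the same grasp; the last joint's range is limited). The gripper opens to 88 mm and grips with 3 to 60 N. Pads are 19 mm wide; open, the fingers measure 130 mm over their backs; the gripper's body (78 mm by 193 mm) begins 47 mm behind the grasp point.
Start: joints at [88.127, 20.546, 0.682, 0, -70.136, -16.507], TCP at [0.213, 0.641, 0.246] pointing down, gripper open.
Joint ranges: [-176.03, 176.03], [-82.01, 121.73], [-58.28, 71.71], [-173.87, 95.51], [-174.79, -0.11], [-173.66, 173.66]. Speed limits (degrees/s): [136.94, 136.94, 172.46, 180, 180, 180].

## Interface

Orientations are given as [roll, pitch, yaw] about the fixed x, y, z axes, in that order (R = Rz(yaw) Ry(pitch) Rx(roll)).
In Python, from plant import r gives the robot as it stands.
- The arm moves only by the tool send_rows, never from a script. Its argument "plan" is a list of rows, each a list of 2 entries, a list of its own where there are three numbers: the shift along the tool's x, y, z scaled (see below), then the turn, a rotation vector about the tool's x, y, z scaled (see below). A call has exactly 5 rows; each row is the pose to reach, as a shift and turn from the pose measured when the call began, along the tool's axes at that moment; what a row does not reach only later rows make up. The controller multiplies each number of a shift by 0.15 m and each number of a turn by pi/4 rad. A row lasts 1/10 s, in which the tool goes at most 50 mm and 8.59 degrees, less where a joint would pass 70% of its speed; a pose out of reach is approached as far as the arm can. A call with a number of a shift or a turn outside -1 to 1 is refused whole. A call with a gripper value outside its range is refused whole. "jaw" is the opening, from -1 (shut) to 1 (fully open), so that 0 is half open, set as the call begins (left out, the last holds). The fingers move at their own pace and stop on an object; "force" is the grip in N (left out, the last holds). Time passes only in rows, so rows that repeat a pose let the fingers close, or fill a call up. It gives the time, the measured TCP pose, the force and the opening at its end, in the units of the state.
- r.get_state(): the state, without advancing time (a new reading comes with each control period).
- r.capture(name): name is "side" or "top"; returns a dict with "color" (384x512x3 uint8, red, green, blue), "range_z" (384x512 float32, m along the optical axis (not along the pixel's ray), 0 where there is no reading), "mtx" (3x3 intrinsics, pixels), "pose" (4x4, takes a point from camera to world coordinates). Camera axes: x right, y down, z forward; pixel columns grow to the right and rows downward; lengths in m; the calibration is good to about 2 mm. A picture is of the moment at which its call begins.
- r.close_job(): hands the job in, once; it reports no verdict.
Trained networks look in a picture, given as the dict that the camera call returned (one of the last four; its "shot" number tells which), for a name from the list of things; names that differ only in an ending like _2 or _b are one class to them, and where a whole thing is asked for, a point or a joint stands for the part that bears it (a point fixed in the world has none). Each returns a list of dicts, best first, with "score" (0 to 1); they miss things now and then, are a little off and sometimes report something else, mostly with a low value. They report only what shows in the picture. A call takes as long as a camera call. They do not tell look-alikes from the thing itself.
- r.find_in(picture, target): "uv" ([column, row] in pixels, amid what is visible of it).
- r.trace(picture, target): "mask" (384x512 bool, what is visible of it) and "uv" ([column, row] in pixels, amid what is visible of it).
The state is a dict: "time_s": time; "joints": joint angles; "qd": joint speeds; "joint_torque": joint torques, N m; "tcp_pos": TCP position; "eef_rot": TCP orientation; "contact_force": force on the tool from outside, world axes, zero at the start; "moment": the same for the moment, N m; "gripper_width": finger opening in m.
Only numpy, scipy, OpenCV 4.12 (cv2) and the standard library are available. Lean on these libraries where they do the work, as an engineer would, in place of code of your own. Each camera call takes 0.05 s, during which the arm holds its last target. There are 200 camera calls.

## Working session

There is one attempt and no reset: what is moved stays moved. The work goes in short steps, Python scripts to look and compute and a tool call to move; the robot and the scene stay as the last step left them, time stands still between calls to the robot, and variables do not carry over. Pictures are saved under pics/ and viewed, about 8 in all and at most 12, crops included, and the job is handed in when it is done.

Besides the shell and the picture viewer there is one more tool, called after "Emit:" as name([rows], argument=value, ...), one row to a line, values as JSON. send_rows: Moves the arm, as the interface text tells. Its arguments: {"type":"object","properties":{"plan":{"type":"array"},"jaw":{"type":"number"},"force":{"type":"number"}},"required":["plan"]}

```bash
ls; mkdir -p pics
python3 - <<'E'
from plant import r
import cv2,pickle
s=r.get_state();print(s)
for n in("top","side"):
    p=r.capture(n);cv2.imwrite(f"pics/{n}0.png",p["color"][:,:,::-1]);pickle.dump(p,open(f"{n}0.pkl","wb"))
    print(n,p["mtx"].tolist(),p["pose"].round(3).tolist())
    for t in("tote","rear_catch","gate_catch","handle","gate","pot0","pot3","magnifier"):
        print(t,[(q["uv"],round(q["score"],2)) for q in r.find_in(p,t)][:5])
E
```

```text
pics
{'time_s': 0.0, 'joints': array([ 8.81268605e+01,  2.05922061e+01,  6.33314975e-01, -1.83254991e-02,
       -7.01369634e+01, -1.65081474e+01]), 'qd': array([ 0.00811047,  0.01221427, -0.02629379,  0.02238932, -0.06610496,
        0.00984278]), 'joint_torque': array([-1.12643229e-03, -5.82722211e+01,  2.93062431e+01,  6.99694186e+00,
        7.00664241e-03, -1.47305182e-04]), 'tcp_pos': array([0.21272881, 0.64011354, 0.24461613]), 'eef_rot': array([  96.32105188,   89.90260919, -102.06647591]), 'contact_force': array([-0.50525815,  0.35071736, -0.20788022]), 'moment': array([ 0.00353242, -0.00198783,  0.03416329]), 'gripper_width': 0.08741260261868031}
top [[421.7563724658802, 0.0, 258.1010265051589], [0.0, 421.7563724658802, 188.45685327667812], [0.0, 0.0, 1.0]] [[-0.014, -0.997, 0.078, 0.481], [-1.0, 0.015, 0.011, -0.059], [-0.012, -0.077, -0.997, 1.052], [0.0, 0.0, 0.0, 1.0]]
tote [([205.3, 175.0], 0.93), ([199.8, 177.9], 0.61)]
rear_catch [([229.7, 184.5], 0.47)]
gate_catch [([221.9, 201.6], 0.48)]
handle []
gate [([188.5, 197.5], 0.61)]
pot0 [([200.1, 157.0], 0.67), ([199.9,
[... 278 characters left out ...]
253.76120468720583], [0.0, 434.7292213912586, 187.0287750625581], [0.0, 0.0, 1.0]] [[-0.888, -0.296, 0.352, 0.178], [-0.46, 0.585, -0.668, 0.673], [-0.008, -0.755, -0.656, 0.805], [0.0, 0.0, 0.0, 1.0]]
tote [([219.7, 235.6], 0.87)]
rear_catch [([230.4, 199.4], 0.68), ([249.7, 216.4], 0.37)]
gate_catch [([250.4, 217.5], 0.65)]
handle [([233.4, 230.4], 0.66)]
gate [([230.2, 251.4], 0.83), ([282.8, 264.5], 0.68)]
pot0 [([186.7, 248.2], 0.78), ([159.3, 288.9], 0.75), ([162.4, 221.7], 0.69), ([142.1, 248.7], 0.67), ([213.6, 244.0], 0.58)]
pot3 [([186.7, 248.2], 0.78), ([159.3, 288.9], 0.75), ([162.4, 221.7], 0.69), ([142.1, 248.7], 0.67), ([213.6, 244.0], 0.58)]
magnifier [([281.8, 265.2], 0.79)]
```

Run:
```python
import cv2,numpy as np
a=cv2.imread("pics/top0.png");b=cv2.imread("pics/side0.png")
cv2.imwrite("pics/topc.png",cv2.resize(a[90:290,100:360],None,fx=3,fy=3,interpolation=cv2.INTER_CUBIC))
cv2.imwrite("pics/sidec.png",cv2.resize(b[120:320,90:350],None,fx=3,fy=3,interpolation=cv2.INTER_CUBIC))
```

```text
(no output)
```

View pics/topc.png

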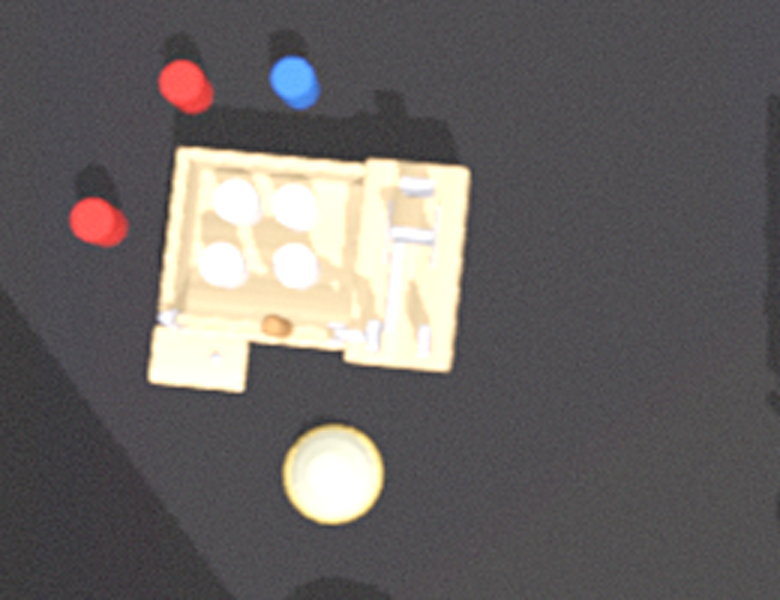

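View pics/sidec.png

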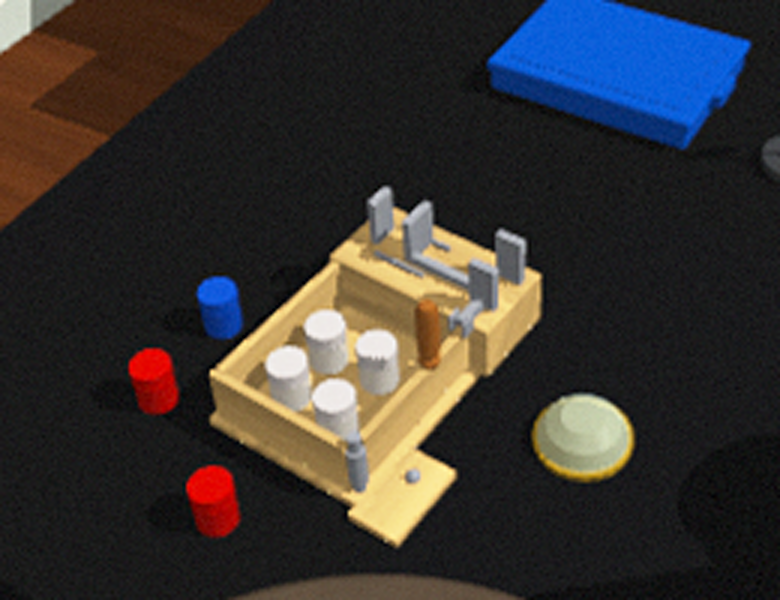

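Top crop: the tote's gate faces the robot (handle at about full-frame px (192,198), catches at (238,152)–(241,203)), the white pots are inside, and the red and blue look-alikes stand outside at (161,118), (198,117) and (132,163). The magnifier is in front at (211,247). Side crop: four steel lugs, the brown handle, the ball on the apron and the hinge post. Next I fit the tote's pose to the point cloud.

```bash
cat > h.py <<'E'
import numpy as np,pickle
from scipy.optimize import least_squares
def cloud(p):
    z=p["range_z"];v,u=np.nonzero(z>0);d=z[v,u];K=p["mtx"]
    c=np.c_[(u-K[0,2])*d/K[0,0],(v-K[1,2])*d/K[1,1],d]
    return c@p["pose"][:3,:3].T+p["pose"][:3,3],np.c_[u,v]
def sdf(P,c,h):
    q=np.abs(P-c)-h
    return np.linalg.norm(np.maximum(q,0),axis=1)+np.minimum(q.max(1),0)
def model(P,t):  # t: x,y,yaw,z0,rear,gate
    c,s=np.cos(t[2]),np.sin(t[2]);d=P-[t[0],t[1],t[3]]
    L=np.c_[c*d[:,0]+s*d[:,1],-s*d[:,0]+c*d[:,1],d[:,2]]
    B=[((-.005,-.11,.03),(.08,.04,.03)),((.012+t[4],-.115,.08),(.004,.016,.025)),((.052,-.115,.08),(.004,.012,.025)),
       ((-.066,-.092-t[5],.08),(.012,.004,.025)),((-.066,-.132,.08),(.012,.004,.025))]
    return np.min([np.abs(sdf(L,np.array(a),np.array(b))) for a,b in B],axis=0),L
E
python3 - <<'E'
from h import *
C={n:cloud(pickle.load(open(n+"0.pkl","rb"))) for n in("top","side")}
for n,(P,uv) in C.items():
    m=(P[:,2]>.066)&(P[:,2]<.14)&(P[:,0]>.3)&(abs(P[:,1])<.3)&(uv[:,0]>100)&(uv[:,0]<350)&(uv[:,1]>90)
    m2=(P[:,2]>.08)&m;print(n,m.sum(),P[m].mean(0).round(3),np.percentile(P[m],[1,99],axis=0).round(3).tolist(),len(P))
    t=P[(abs(P[:,2])<.01)];print("table z",np.median(t[:,2]).round(4),t[:,2].std().round(4))
# init from block corners in top pic
px=[(100+x/3,90+y/3) for x,y in[(365,160),(470,165),(450,370),(345,362)]]
p=pickle.load(open("top0.pkl","rb"))
W=[]
for u,v in px:
    ray=p["pose"][:3,:3]@[(u-p["mtx"][0,2])/p["mtx"][0,0],(v-p["mtx"][1,2])/p["mtx"][0,0],1];o=p["pose"][:3,3]
    W.append((o+ray*(.06-o[2])/ray[2])[:2])
W=np.array(W);print(W.round(4).tolist())
f=W[:2].mean(0)-W[2:].mean(0);yaw=np.arctan2(f[1],f[0]);print(np.degrees(yaw),np.linalg.norm(f))
c=W.mean(0);R=np.array([[np.cos(yaw),-np.sin(yaw)],[np.sin(yaw),np.cos(yaw)]]);o=c-R@[-.005,-.11];print(o)
for sel in(("top",),("side",),("top","side")):
  P=np.vstack([C[n][0] for n in sel])
  t=np.array([o[0],o[1],yaw,0,.001,.001])
  for it in range(4):
    d,L=model(P,t);th=[.012,.008,.006,.005][it]
    k=(d<th)&(L[:,2]>.02)&(L[:,1]<-.072)
    q=P[k];fit=least_squares(lambda t:model(q,t)[0],t,loss="soft_l1",f_scale=.002,x_scale=[.01,.01,.1,.01,.01,.01]);t=fit.x
  print(sel,k.sum(),np.median(np.abs(model(q,t)[0])).round(4),t.round(4),np.degrees(t[2]).round(2))
np.save("t.npy",t)
E
```

```text
top 508 [0.563 0.029 0.09 ] [[0.511, -0.018, 0.066], [0.643, 0.192, 0.127]] 195870
table z 0.0008 0.0021
side 835 [0.559 0.034 0.088] [[0.51, -0.014, 0.066], [0.644, 0.194, 0.124]] 195854
table z -0.0005 0.0021
[[0.6668, 0.0366], [0.6614, -0.0467], [0.4994, -0.0288], [0.5069, 0.0535]]
-6.170936221799206 0.16187350643910664
[0.60042489 0.11246209]
('top',) 2136 0.0011 [ 0.6012  0.1134 -0.1043  0.0008  0.0007  0.0014] -5.98
('side',) 1634 0.0008 [ 6.029e-01  1.158e-01 -1.149e-01 -2.000e-04  1.700e-03  1.300e-03] -6.59
('top', 'side') 3773 0.001 [ 6.029e-01  1.150e-01 -1.158e-01  5.000e-04  1.400e-03  8.000e-04] -6.63
```

```bash
cat >> h.py <<'E'
from scipy.spatial.transform import Rotation as Ro
T=np.array([.6025,.1147,np.radians(-6.4)])
def w(x,y,z):  # tote mm -> world
    c,s=np.cos(T[2]),np.sin(T[2]);return np.array([T[0]+(c*x-s*y)/1e3,T[1]+(s*x+c*y)/1e3,z/1e3])
def go(target,jaw=None,show=True):
    """target world pos, jaw axis angle in tote frame (deg) -> shift & turn in call units"""
    from plant import r
    s=r.get_state();R=Ro.from_euler("xyz",s["eef_rot"],degrees=True)
    sh=R.inv().apply(target-s["tcp_pos"])/.15
    y=R.as_matrix()[:,1]
    tu=np.zeros(3)
    if jaw is not None:
        a=jaw+np.degrees(T[2]);best=None
        for k in(0,180):
            yy=np.array([np.cos(np.radians(a+k)),np.sin(np.radians(a+k)),0]);xx=np.array([0,0,-1.])
            G=Ro.from_matrix(np.c_[xx,yy,np.cross(xx,yy)]);rv=(R.inv()*G).as_rotvec()
            print("jaw",a+k,"turn deg",np.degrees(rv).round(1));
            if best is None or np.linalg.norm(rv)<np.linalg.norm(best):best=rv
        tu=best/(np.pi/4)
    print("t",round(s["time_s"],2),"pos",s["tcp_pos"].round(4),"F",s["contact_force"].round(1),"w",round(s["gripper_width"],4),"J",s["joints"].round(0))
    print("shift",sh.round(3),"turn",tu.round(3),"max",np.abs(sh).max().round(2),np.abs(tu).max().round(2))
E
python3 - <<'E'
from h import *
for n in("top","side"):
    p=pickle.load(open(n+"0.pkl","rb"));P,uv=cloud(p);col=p["color"][uv[:,1],uv[:,0]].astype(int)
    d,L=model(P,np.r_[T,0,0,0])
    o=(col[:,0]>col[:,2]*2)&(col[:,0]>90)&(abs(L[:,0]+66)<30)&(abs(L[:,1]+.02)<.04) if 0 else (col[:,0]>col[:,2]*1.8)&(abs(L[:,0]+.066)<.03)&(abs(L[:,1]+.02)<.04)&(L[:,2]>.07)
    print(n,"handle",o.sum(),L[o].mean(0).round(4),L[o].min(0).round(3),L[o].max(0).round(3))
    k=(L[:,2]>.064)&(L[:,2]<.1)&(L[:,0]>-.05)&(L[:,0]<-.005)&(L[:,1]<-.075)&(L[:,1]>-.15)
    print("nose",k.sum(),np.percentile(L[k],[5,50,95],axis=0).round(4).tolist())
    k=(L[:,2]>.07)&(np.hypot(L[:,0]+.066,L[:,1]-.072)<.025);print("post",k.sum(),L[k].max(0).round(3),L[k].min(0).round(3))
    k=(P[:,2]>.08)&(P[:,2]<.2)&(P[:,1]<-.08)&(P[:,0]>.2);print("far",k.sum(),P[k].mean(0) if k.sum() else "")
for c,j in((w(38,-118,200),0),(w(-66,-118,200),90),(w(-66,-20,200),135)):print(c.round(3));go(c,j)
E
```

```text
top handle 33 [-0.067  -0.0259  0.1182] [-0.073 -0.031  0.096] [-0.062 -0.017  0.129]
nose 90 [[-0.0484, -0.1417, 0.0643], [-0.0272, -0.1053, 0.0697], [-0.0066, -0.0876, 0.0727]]
post 3 [-0.066  0.073  0.072] [-0.07   0.07   0.071]
far 109 [ 0.36386459 -0.3382191   0.10975899]
side handle 146 [-0.0695 -0.0143  0.103 ] [-0.076 -0.024  0.07 ] [-0.058 -0.009  0.127]
nose 67 [[-0.0442, -0.1049, 0.0645], [-0.0257, -0.0991, 0.0686], [-0.007, -0.0962, 0.0718]]
post 1 [-0.066  0.071  0.071] [-0.066  0.071  0.071]
far 6202 [ 0.70342388 -1.19086481  0.13340403]
[ 0.627 -0.007  0.2  ]
jaw -6.4 turn deg [-102.   -0.    0.]
jaw 173.6 turn deg [78.  0.  0.]
t 0.9 pos [0.2129 0.6406 0.2456] F [ 0.5 -0.2  0.2] w 0.0879 J [ 88.  21.   1.  -0. -70. -17.]
shift [ 0.303  3.225 -3.982] turn [1.734 0.    0.   ] max 3.98 1.73
[0.524 0.005 0.2  ]
jaw 83.6 turn deg [168.   0.  -0.]
jaw 263.6 turn deg [-12.   0.   0.]
t 0.9 pos [0.2129 0.6406 0.2456] F [ 0.5 -0.2  0.2] w 0.0879 J [ 88.  21.   1.  -0. -70. -17.]
shift [ 0.304  3.369 -3.303] turn [-0.266  0.     0.   ] max 3.37 0.27
[0.535 0.102 0.2  ]
jaw 128.6 turn deg [123.   0.  -0.]
jaw 308.6 turn deg [-57.   0.   0.]
t 0.9 pos [0.2129 0.6406 0.2456] F [ 0.5 -0.2  0.2] w 0.0879 J [ 88.  21.   1.  -0. -70. -17.]
shift [ 0.304  2.73  -3.168] turn [-1.266  0.     0.   ] max 3.17 1.27
```

Emit:
send_rows([
  [[0.015,0.16,-0.2],[0,0,0]],
  [[0.03,0.32,-0.4],[0,0,0]],
  [[0.045,0.48,-0.6],[0,0,0]],
  [[0.06,0.64,-0.8],[0,0,0]],
  [[0.075,0.8,-0.99],[0,0,0]],
], jaw=1)

```text
time_s: 1.4
tcp_pos: [0.3166, 0.4785, 0.2344]
eef_rot: [-94.7, 90.0, 67.0]
contact_force: [-0.2, 0.6, -0.5]
gripper_width: 0.0876
```

Emit:
send_rows([
  [[0.015,0.16,-0.2],[0,0,0]],
  [[0.03,0.32,-0.4],[0,0,0]],
  [[0.045,0.48,-0.6],[0,0,0]],
  [[0.06,0.64,-0.8],[0,0,0]],
  [[0.075,0.8,-0.99],[0,0,0]],
])

```text
time_s: 1.9
tcp_pos: [0.4204, 0.3164, 0.2234]
eef_rot: [-107.6, 89.9, 54.1]
contact_force: [0.4, -0.7, -0.1]
gripper_width: 0.0879
```

Emit:
send_rows([
  [[0.015,0.16,-0.2],[0,0,0]],
  [[0.03,0.32,-0.4],[0,0,0]],
  [[0.045,0.48,-0.6],[0,0,0]],
  [[0.06,0.64,-0.8],[0,0,0]],
  [[0.075,0.8,-0.99],[0,0,0]],
])

```text
time_s: 2.4
tcp_pos: [0.5244, 0.1544, 0.2123]
eef_rot: [-117.1, 89.9, 44.6]
contact_force: [0.2, 0.6, -0.0]
gripper_width: 0.0876
```

Emit:
send_rows([
  [[0.015,0.16,-0.2],[0,0,0]],
  [[0.03,0.32,-0.4],[0,0,0]],
  [[0.045,0.48,-0.6],[0,0,0]],
  [[0.06,0.64,-0.8],[0,0,0]],
  [[0.075,0.8,-0.99],[0,0,0]],
])

```text
time_s: 2.9
tcp_pos: [0.6284, -0.0078, 0.201]
eef_rot: [-122.9, 89.9, 38.7]
contact_force: [0.7, 0.9, -0.2]
gripper_width: 0.0876
```

Emit:
send_rows([
  [[0,0,0],[0.18,0,0]],
  [[0,0,0],[0.36,0,0]],
  [[0,0,0],[0.54,0,0]],
  [[0,0,0],[0.72,0,0]],
  [[0,0,0],[0.87,0,0]],
])

```text
time_s: 3.4
tcp_pos: [0.6285, -0.0079, 0.201]
eef_rot: [-84.3, 89.9, 37.9]
contact_force: [0.1, 0.3, 0.9]
gripper_width: 0.088
```

Emit:
send_rows([
  [[0,0,0],[0.18,0,0]],
  [[0,0,0],[0.36,0,0]],
  [[0,0,0],[0.54,0,0]],
  [[0,0,0],[0.72,0,0]],
  [[0,0,0],[0.87,0,0]],
])

```text
time_s: 3.9
tcp_pos: [0.6285, -0.0079, 0.201]
eef_rot: [-45.6, 89.9, 37.0]
contact_force: [-0.1, -0.3, 0.5]
gripper_width: 0.0876
```

```bash
python3 -c "
from h import *
go(w(38,-118,140),0)"
```

```text
jaw -6.4 turn deg [ 1.791e+02  1.000e-01 -1.000e-01]
jaw 173.6 turn deg [-0.9  0.1  0.1]
t 3.9 pos [ 0.6285 -0.0079  0.201 ] F [-0.1 -0.3  0.5] w 0.0876 J [ 17.  18.  -9.  -0. -63. -24.]
shift [0.407 0.011 0.006] turn [-0.02   0.002  0.002] max 0.41 0.02
```

Emit:
send_rows([
  [[0.16,0.01,0.006],[-0.02,0,0]],
  [[0.32,0.01,0.006],[-0.02,0,0]],
  [[0.48,0.01,0.006],[-0.02,0,0]],
  [[0.6,0.01,0.006],[-0.02,0,0]],
  [[0.72,0.01,0.006],[-0.02,0,0]],
])

```text
time_s: 4.4
tcp_pos: [0.6272, -0.0067, 0.0922]
eef_rot: [-46.9, 89.9, 36.7]
contact_force: [0.9, -0.1, 0.6]
gripper_width: 0.0878
```

Run:
```python
from h import *
from plant import r
import cv2
go(w(38,-118,93),0)
a=r.capture("side")["color"][:,:,::-1];b=r.capture("top")["color"][:,:,::-1]
f=lambda i:cv2.resize(i,None,fx=4,fy=4,interpolation=cv2.INTER_CUBIC)
cv2.imwrite("pics/s1.png",np.hstack([f(a[150:290,180:280]),f(b[120:260,160:260])]))
```

```text
jaw -6.4 turn deg [ 1.8e+02  1.0e-01 -1.0e-01]
jaw 173.6 turn deg [-0.   0.1  0.1]
t 4.4 pos [ 0.6272 -0.0067  0.0922] F [ 0.9 -0.1  0.6] w 0.0878 J [ 17.  24. -16.  -0. -50. -24.]
shift [-0.005  0.001 -0.001] turn [-0.     0.002  0.002] max 0.01 0.0
```

View pics/s1.png

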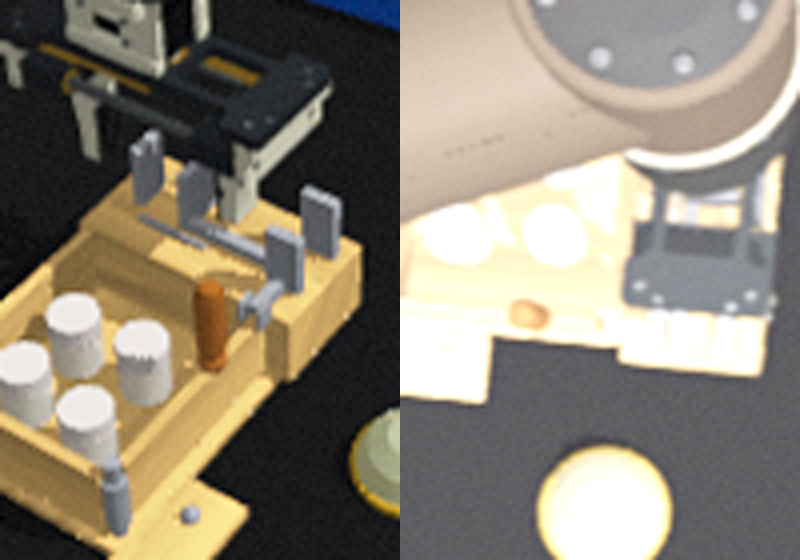

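The side view shows the fingers straddling the rear lugs (sliding lug at crop (195,195), rear finger at (90,130)), with clear space on both sides. I'm closing on them.

Emit:
send_rows([
  [[0,0,0],[0,0,0]],
  [[0,0,0],[0,0,0]],
  [[0,0,0],[0,0,0]],
  [[0,0,0],[0,0,0]],
  [[0,0,0],[0,0,0]],
], jaw=-1, force=20)

```text
time_s: 5.0
tcp_pos: [0.6258, -0.007, 0.0911]
eef_rot: [78.5, 89.9, 162.0]
contact_force: [-4.2, 0.4, 3.8]
gripper_width: 0.0533
```

Emit:
send_rows([
  [[0,0,0],[0,0,0]],
  [[0,0,0],[0,0,0]],
  [[0,0,0],[0,0,0]],
  [[0,0,0],[0,0,0]],
  [[0,0,0],[0,0,0]],
])

```text
time_s: 5.5
tcp_pos: [0.6271, -0.0071, 0.0911]
eef_rot: [2.7, 90.0, 86.3]
contact_force: [4.8, -1.9, -3.3]
gripper_width: 0.0356
```

Emit:
send_rows([
  [[0,0,0],[0,0,0]],
  [[0,0,0],[0,0,0]],
  [[0,0,0],[0,0,0]],
  [[0,0,0],[0,0,0]],
  [[0,0,0],[0,0,0]],
])

```text
time_s: 6.0
tcp_pos: [0.627, -0.0071, 0.0911]
eef_rot: [2.4, 90.0, 85.9]
contact_force: [0.9, -0.5, -0.8]
gripper_width: 0.0354
```

Emit:
send_rows([
  [[0,0,0],[0,0,0]],
  [[0,0,0],[0,0,0]],
  [[0,0,0],[0,0,0]],
  [[0,0,0],[0,0,0]],
  [[0,0,0],[0,0,0]],
], jaw=1)

```text
time_s: 6.5
tcp_pos: [0.6271, -0.0071, 0.0912]
eef_rot: [-16.5, 90.0, 67.1]
contact_force: [-0.3, 0.6, -1.0]
gripper_width: 0.0701
```

Emit:
send_rows([
  [[-0.14,0,0],[0,0,0]],
  [[-0.28,0,0],[0,0,0]],
  [[-0.42,0,0],[0,0,0]],
  [[-0.56,0,0],[0,0,0]],
  [[-0.7,0,0],[0,0,0]],
])

```text
time_s: 7.0
tcp_pos: [0.627, -0.0072, 0.197]
eef_rot: [-10.8, 90.0, 72.7]
contact_force: [0.3, -0.4, 0.2]
gripper_width: 0.0877
```

Emit:
send_rows([
  [[0,0,0],[0.19,0,0]],
  [[0,0,0],[0.38,0,0]],
  [[0,0,0],[0.57,0,0]],
  [[0,0,0],[0.76,0,0]],
  [[0,0,0],[0.95,0,0]],
])

```text
time_s: 7.5
tcp_pos: [0.6269, -0.0072, 0.1971]
eef_rot: [27.3, 90.0, 67.7]
contact_force: [0.0, -0.1, -0.1]
gripper_width: 0.0874
```

Emit:
send_rows([
  [[0,0,0],[0.19,0,0]],
  [[0,0,0],[0.38,0,0]],
  [[0,0,0],[0.57,0,0]],
  [[0,0,0],[0.76,0,0]],
  [[0,0,0],[0.95,0,0]],
])

```text
time_s: 8.0
tcp_pos: [0.6268, -0.0071, 0.1971]
eef_rot: [75.3, 90.0, 72.8]
contact_force: [0.8, 0.1, 0.2]
gripper_width: 0.0875
```

```bash
python3 -c "
from h import *
go(w(-66,-118,196),90)"
```

```text
jaw 83.6 turn deg [ 3.9  0.  -0. ]
jaw 263.6 turn deg [-1.761e+02  1.000e-01  0.000e+00]
t 8.0 pos [ 0.6268 -0.0071  0.1971] F [0.8 0.1 0.2] w 0.0875 J [  17.   18.  -10.   -0.  -62. -110.]
shift [ 0.007  0.049 -0.69 ] turn [ 0.086  0.    -0.001] max 0.69 0.09
```

Emit:
send_rows([
  [[0.007,0.01,-0.14],[0.086,0,0]],
  [[0.007,0.02,-0.28],[0.086,0,0]],
  [[0.007,0.03,-0.42],[0.086,0,0]],
  [[0.007,0.04,-0.56],[0.086,0,0]],
  [[0.007,0.049,-0.69],[0.086,0,0]],
])

```text
time_s: 8.5
tcp_pos: [0.5228, 0.0047, 0.1961]
eef_rot: [71.8, 89.9, 65.4]
contact_force: [0.8, 0.1, 1.0]
gripper_width: 0.0879
```

Run:
```python
from h import *
from plant import r
go(w(-66,-118,97),90)
p=r.capture("side");P,_=cloud(p)
from scipy.optimize import least_squares
t=np.r_[T,0,.010,.001]
d,L=model(P,t);k=(d<.008)&(L[:,2]>.066)&(L[:,1]<-.072)&(L[:,2]<.11);q=P[k]
f=least_squares(lambda c:model(q,np.r_[T[:2]+c[:2],T[2],0,c[2:]])[0],[0,0,.01,.001],loss="soft_l1",f_scale=.002);print(k.sum(),f.x.round(4))
```

```text
jaw 83.6 turn deg [ 0.  0. -0.]
jaw 263.6 turn deg [-1.8e+02  1.0e-01  0.0e+00]
t 8.5 pos [0.5228 0.0047 0.1961] F [0.8 0.1 1. ] w 0.0879 J [  22.    8.  -22.   -0.  -59. -118.]
shift [0.66  0.001 0.006] turn [ 0.     0.    -0.001] max 0.66 0.0
573 [-0.0002  0.0014  0.0119  0.0012]
```

Emit:
send_rows([
  [[0.15,0,0.006],[0,0,0]],
  [[0.3,0,0.006],[0,0,0]],
  [[0.45,0,0.006],[0,0,0]],
  [[0.56,0,0.006],[0,0,0]],
  [[0.66,0,0.006],[0,0,0]],
])

```text
time_s: 9.05
tcp_pos: [0.5209, 0.0046, 0.0963]
eef_rot: [132.3, 89.9, 125.9]
contact_force: [0.3, 0.2, -0.2]
gripper_width: 0.0876
```

Run:
```python
from h import *
from plant import r
import cv2
go(w(-66,-118,97),90)
a=r.capture("side")["color"][:,:,::-1]
cv2.imwrite("pics/s2.png",cv2.resize(a[150:290,180:320],None,fx=4,fy=4,interpolation=cv2.INTER_CUBIC))
```

```text
jaw 83.6 turn deg [-0.  -0.1 -0.1]
jaw 263.6 turn deg [ 1.8e+02 -1.0e-01  1.0e-01]
t 9.05 pos [0.5209 0.0046 0.0963] F [ 0.3  0.2 -0.2] w 0.0876 J [  22.   15.  -30.   -0.  -46. -118.]
shift [-0.005  0.003  0.019] turn [-0.    -0.001 -0.002] max 0.02 0.0
```

View pics/s2.png

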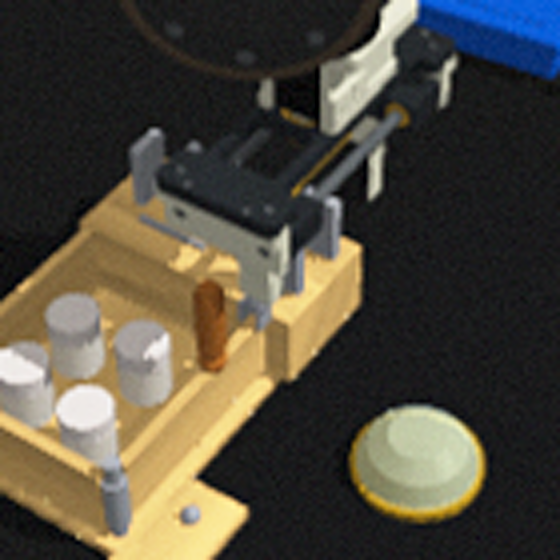

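The side view shows the front finger at crop (265,270), outside the sliding lug and clear of the handle (210,330); the far finger is beyond the fixed lug at (375,170). I'm closing on the gate catch.

Emit:
send_rows([
  [[0,0,0.015],[0,0,0]],
  [[0,0,0.015],[0,0,0]],
  [[0,0,0.015],[0,0,0]],
  [[0,0,0.015],[0,0,0]],
  [[0,0,0.015],[0,0,0]],
], jaw=-1, force=20)

```text
time_s: 9.6
tcp_pos: [0.5224, 0.0046, 0.0948]
eef_rot: [150.8, 89.8, 144.3]
contact_force: [-1.9, 3.1, 2.3]
gripper_width: 0.053
```

Emit:
send_rows([
  [[0,0,0],[0,0,0]],
  [[0,0,0],[0,0,0]],
  [[0,0,0],[0,0,0]],
  [[0,0,0],[0,0,0]],
  [[0,0,0],[0,0,0]],
])

```text
time_s: 10.1
tcp_pos: [0.5225, 0.0051, 0.095]
eef_rot: [134.3, 89.8, 127.8]
contact_force: [-1.3, 5.4, 0.7]
gripper_width: 0.0359
```

Emit:
send_rows([
  [[0,0,0],[0,0,0]],
  [[0,0,0],[0,0,0]],
  [[0,0,0],[0,0,0]],
  [[0,0,0],[0,0,0]],
  [[0,0,0],[0,0,0]],
])

```text
time_s: 10.6
tcp_pos: [0.5225, 0.0051, 0.095]
eef_rot: [133.8, 89.8, 127.3]
contact_force: [-0.5, 3.0, -0.0]
gripper_width: 0.0358
```

Closed to 36 mm, so the catch is home. Next: open, lift, turn -45° and go over the handle.

Emit:
send_rows([
  [[0,0,0],[0,0,0]],
  [[0,0,0],[0,0,0]],
  [[0,0,0],[0,0,0]],
  [[0,0,0],[0,0,0]],
  [[0,0,0],[0,0,0]],
], jaw=1)

```text
time_s: 11.1
tcp_pos: [0.5225, 0.005, 0.095]
eef_rot: [136.0, 89.8, 129.6]
contact_force: [0.0, -0.3, 0.0]
gripper_width: 0.0696
```

Emit:
send_rows([
  [[-0.14,0,0],[0,0,0]],
  [[-0.28,0,0],[0,0,0]],
  [[-0.42,0,0],[0,0,0]],
  [[-0.56,0,0],[0,0,0]],
  [[-0.7,0,0],[0,0,0]],
])

```text
time_s: 11.6
tcp_pos: [0.5226, 0.0046, 0.2009]
eef_rot: [138.6, 89.8, 132.1]
contact_force: [0.5, -1.0, -0.7]
gripper_width: 0.0874
```

Emit:
send_rows([
  [[0,0,0],[-0.19,0,0]],
  [[0,0,0],[-0.38,0,0]],
  [[0,0,0],[-0.57,0,0]],
  [[0,0,0],[-0.76,0,0]],
  [[0,0,0],[-0.95,0,0]],
])

```text
time_s: 12.1
tcp_pos: [0.5225, 0.0045, 0.2009]
eef_rot: [96.3, 89.8, 133.0]
contact_force: [0.7, 0.1, -0.1]
gripper_width: 0.0876
```

Run:
```python
from h import *
from plant import r
go(w(-66,-20,200),135)
for n in("side","top"):
    p=r.capture(n);P,uv=cloud(p)
    t=np.r_[T,0,.012,.012]
    d,L=model(P,t);k=(d<.006)&(L[:,2]>.066)&(L[:,1]<-.072)&(L[:,2]<.11);q=P[k]
    f=least_squares(lambda c:model(q,np.r_[T[:2]+c[:2],T[2],0,c[2:]])[0],[0,0,.012,.012],loss="soft_l1",f_scale=.002);print(n,k.sum(),f.x.round(4))
    col=p["color"][uv[:,1],uv[:,0]].astype(int)
    o=(col[:,0]>col[:,2]*1.8)&(abs(L[:,0]+.066)<.04)&(abs(L[:,1]+.02)<.04)&(L[:,2]>.078)&(L[:,2]<.116)
    q=L[o]
    if len(q)>9:
        g=least_squares(lambda c:np.hypot(q[:,0]-c[0],q[:,1]-c[1])-.009,[-.066,-.02],loss="soft_l1",f_scale=.002);print("handle axis",g.x.round(4),len(q))
```

```text
jaw 128.6 turn deg [-2.  -0.  -0.2]
jaw 308.6 turn deg [178.   -0.3   0. ]
t 12.1 pos [0.5225 0.0045 0.2009] F [ 0.7  0.1 -0.1] w 0.0876 J [ 22.   8. -22.  -0. -60. -75.]
shift [0.007 0.474 0.454] turn [-0.043 -0.    -0.004] max 0.47 0.04
side 526 [-0.0001  0.0013  0.012   0.0119]
handle axis [-0.0655 -0.019 ] 95
top 31 [-0.001  -0.0011  0.012   0.012 ]
```

Emit:
send_rows([
  [[0,0.1,0.1],[-0.04,0,0]],
  [[0,0.2,0.19],[-0.04,0,0]],
  [[0.007,0.3,0.28],[-0.04,0,0]],
  [[0.007,0.4,0.38],[-0.04,0,0]],
  [[0.007,0.474,0.454],[-0.04,0,0]],
])

```text
time_s: 12.7
tcp_pos: [0.5352, 0.1032, 0.2]
eef_rot: [94.5, 89.8, 132.5]
contact_force: [-0.0, -0.1, -0.9]
gripper_width: 0.0872
```

```bash
python3 -c "
from h import *
go(w(-66,-19.5,97),135)"
```

```text
jaw 128.6 turn deg [-0.6 -0.  -0.2]
jaw 308.6 turn deg [179.4  -0.3   0. ]
t 12.7 pos [0.5352 0.1032 0.2   ] F [-0.  -0.1 -0.9] w 0.0872 J [ 31.  10. -19.  -0. -60. -83.]
shift [ 0.687 -0.003 -0.005] turn [-0.013 -0.    -0.004] max 0.69 0.01
```

Emit:
send_rows([
  [[0.15,0,-0.005],[0,0,0]],
  [[0.3,0,-0.005],[0,0,0]],
  [[0.45,0,-0.005],[0,0,0]],
  [[0.58,0,-0.005],[0,0,0]],
  [[0.685,0,-0.005],[0,0,0]],
])

```text
time_s: 13.2
tcp_pos: [0.534, 0.1029, 0.0961]
eef_rot: [112.8, 89.8, 150.6]
contact_force: [0.4, -0.1, -0.3]
gripper_width: 0.0874
```

Emit:
send_rows([
  [[0,0,0],[0,0,0]],
  [[0,0,0],[0,0,0]],
  [[0,0,0],[0,0,0]],
  [[0,0,0],[0,0,0]],
  [[0,0,0],[0,0,0]],
], jaw=-1, force=30)

```text
time_s: 13.7
tcp_pos: [0.5344, 0.1031, 0.0969]
eef_rot: [88.0, 89.8, 125.8]
contact_force: [-0.1, 0.6, -0.9]
gripper_width: 0.0535
```

Emit:
send_rows([
  [[0,0,0],[0,0,0]],
  [[0,0,0],[0,0,0]],
  [[0,0,0],[0,0,0]],
  [[0,0,0],[0,0,0]],
  [[0,0,0],[0,0,0]],
])

```text
time_s: 14.2
tcp_pos: [0.5344, 0.1029, 0.0969]
eef_rot: [94.4, 89.8, 132.2]
contact_force: [1.4, -0.3, 0.2]
gripper_width: 0.0173
```

Emit:
send_rows([
  [[0,0,0],[0,0,0]],
  [[0,0,0],[0,0,0]],
  [[0,0,0],[0,0,0]],
  [[0,0,0],[0,0,0]],
  [[0,0,0],[0,0,0]],
])

```text
time_s: 14.7
tcp_pos: [0.5345, 0.1029, 0.0969]
eef_rot: [94.6, 89.9, 132.4]
contact_force: [0.0, -1.6, -0.8]
gripper_width: 0.0174
```

Run:
```python
from h import *
from plant import r
import cv2
s=r.get_state();R=Ro.from_euler("xyz",s["eef_rot"],degrees=True)
print(s["tcp_pos"],s["contact_force"].round(1),s["gripper_width"],(s["tcp_pos"]-w(-66,-20,97)).round(4))
g=s["tcp_pos"]
for i in range(0,18):
    th=.1*i
    tg=w(-66-92*np.sin(th),72-92*np.cos(th),97);tg[2]=g[2]
    tg+=(g-w(-66,-20,g[2]*1e3))*(1-min(th,1))
    print(round(th,1),(R.inv().apply(tg-g)/.15).round(3))
a=r.capture("side")["color"][:,:,::-1]
cv2.imwrite("pics/s3.png",cv2.resize(a[150:290,180:320],None,fx=4,fy=4,interpolation=cv2.INTER_CUBIC))
```

```text
[0.53448507 0.10285591 0.09687708] [ 0.  -1.6 -0.8] 0.017418093368779045 [-0.0002  0.0007 -0.0001]
0.0 [0. 0. 0.]
0.1 [ 0.     0.044 -0.042]
0.2 [ 0.     0.093 -0.079]
0.3 [ 0.     0.145 -0.111]
0.4 [ 0.001  0.2   -0.138]
0.5 [ 0.001  0.257 -0.159]
0.6 [ 0.001  0.316 -0.175]
0.7 [ 0.001  0.376 -0.184]
0.8 [ 0.001  0.437 -0.187]
0.9 [ 0.001  0.497 -0.184]
1.0 [ 0.001  0.558 -0.175]
1.1 [ 0.002  0.617 -0.16 ]
1.2 [ 0.002  0.675 -0.139]
1.3 [ 0.002  0.73  -0.112]
1.4 [ 0.002  0.782 -0.08 ]
1.5 [ 0.002  0.831 -0.043]
1.6 [ 0.002  0.876 -0.001]
1.7 [0.002 0.916 0.045]
```

View pics/s3.png

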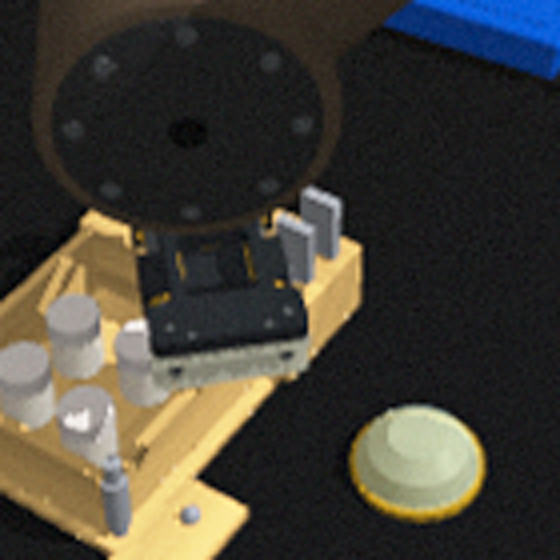

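Held (17.4 mm opening on the 18 mm grip). Next I swing along the arc.

Emit:
send_rows([
  [[0,0.044,-0.042],[0,0,0]],
  [[0,0.093,-0.079],[0,0,0]],
  [[0,0.145,-0.111],[0,0,0]],
  [[0,0.2,-0.138],[0,0,0]],
  [[0,0.257,-0.159],[0,0,0]],
])

```text
time_s: 15.25
tcp_pos: [0.4914, 0.1194, 0.097]
eef_rot: [75.5, 89.8, 113.3]
contact_force: [4.8, 1.5, -6.2]
gripper_width: 0.0174
```

```bash
cat >> h.py <<'E'
def arc(a,b,n=5):
    from plant import r
    s=r.get_state();R=Ro.from_euler("xyz",s["eef_rot"],degrees=True);g=s["tcp_pos"]
    d=g-w(-66,72,97);c_,s_=np.cos(T[2]),np.sin(T[2]);l=np.array([c_*d[0]+s_*d[1],-s_*d[0]+c_*d[1]])
    print("t",s["time_s"],"angle",np.arctan2(-l[0],-l[1]).round(3),"rad",np.hypot(*l).round(4),"F",s["contact_force"].round(1),"w",round(s["gripper_width"],4),"z",g[2].round(4))
    for th in np.linspace(a,b,n+1)[1:]:
        print(th.round(2),(R.inv().apply(w(-66-92*np.sin(th),72-92*np.cos(th),97)-g)/.15).round(3))
E
python3 -c "
from h import *
arc(.5,1.1)"
```

```text
t 15.25 angle 0.513 rad 0.0915 F [ 4.8  1.5 -6.2] w 0.0174 z 0.097
0.62 [ 0.     0.063 -0.019]
0.74 [ 0.     0.136 -0.027]
0.86 [ 0.     0.209 -0.027]
0.98 [ 0.001  0.282 -0.018]
1.1 [ 0.001  0.354 -0.001]
```

Emit:
send_rows([
  [[0,0.063,-0.019],[0,0,0]],
  [[0,0.136,-0.027],[0,0,0]],
  [[0,0.209,-0.027],[0,0,0]],
  [[0,0.282,-0.018],[0,0,0]],
  [[0,0.354,0],[0,0,0]],
])

```text
time_s: 15.75
tcp_pos: [0.4587, 0.1622, 0.0971]
eef_rot: [54.5, 89.8, 92.4]
contact_force: [8.8, -0.4, -9.9]
gripper_width: 0.0173
```

```bash
python3 -c "
from h import *
arc(1.1,1.66)"
```

```text
t 15.75 angle 1.11 rad 0.0918 F [ 8.8 -0.4 -9.9] w 0.0173 z 0.0971
1.21 [0.001 0.059 0.021]
1.32 [0.001 0.12  0.052]
1.44 [0.001 0.178 0.09 ]
1.55 [0.001 0.23  0.133]
1.66 [0.001 0.278 0.183]
```

Emit:
send_rows([
  [[0,0.059,0.021],[0,0,0]],
  [[0,0.12,0.052],[0,0,0]],
  [[0,0.178,0.09],[0,0,0]],
  [[0,0.23,0.133],[0,0,0]],
  [[0,0.278,0.183],[0,0,0]],
])

```text
time_s: 16.25
tcp_pos: [0.4545, 0.2115, 0.0969]
eef_rot: [67.0, 89.9, 104.9]
contact_force: [11.7, -5.6, -6.7]
gripper_width: 0.0174
```

Emit:
send_rows([
  [[0,0,0],[0,0,0]],
  [[0,0,0],[0,0,0]],
  [[0,0,0],[0,0,0]],
  [[0,0,0],[0,0,0]],
  [[0,0,0],[0,0,0]],
])

```text
time_s: 16.75
tcp_pos: [0.4544, 0.2109, 0.0969]
eef_rot: [-130.8, 90.0, -92.9]
contact_force: [7.9, -5.0, -5.0]
gripper_width: 0.0174
```

Run:
```python
from h import *
from plant import r
import cv2
arc(1.66,1.68,1)
p=r.capture("side");q=r.capture("top");P,uv=cloud(p)
t=np.r_[T,0,.012,.012]
d,L=model(P,t);k=(d<.006)&(L[:,2]>.066)&(L[:,1]<-.072)&(L[:,2]<.11);Q=P[k]
f=least_squares(lambda c:model(Q,np.r_[T[:2]+c[:2],T[2],0,c[2:]])[0],[0,0,.012,.012],loss="soft_l1",f_scale=.002);print(k.sum(),f.x.round(4))
f=lambda i:cv2.resize(i[:,:,::-1][110:310,120:320],None,fx=2,fy=2,interpolation=cv2.INTER_CUBIC)
cv2.imwrite("pics/s4.png",np.hstack([f(p["color"]),f(q["color"])]))
```

```text
t 16.75 angle 1.648 rad 0.0922 F [ 7.9 -5.  -5. ] w 0.0174 z 0.0969
1.68 [-0.001  0.012  0.016]
0 [0.    0.    0.012 0.012]
```

View pics/s4.png

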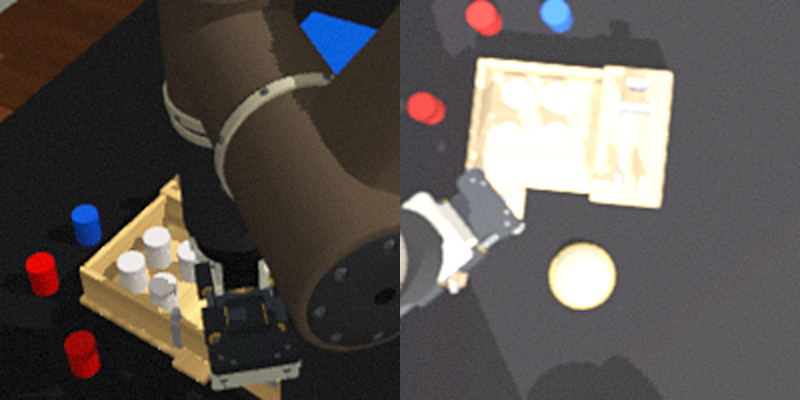

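The top view shows the gripper holding the handle out by the hinge (crop (490,205)), the tote front open, and the pots and magnifier (582,275) in place. One numeric check, then I hand in.

Run:
```python
from h import *
from plant import r
p=r.capture("top");P,uv=cloud(p)
t=np.r_[T,0,.012,.012]
d,L=model(P,t);k=(d<.006)&(L[:,2]>.066)&(L[:,1]<-.072)&(L[:,2]<.11);Q=P[k]
f=least_squares(lambda c:model(Q,np.r_[T[:2]+c[:2],T[2],0,c[2:]])[0],[0,0,.011,.011],loss="soft_l1",f_scale=.002);print(k.sum(),f.x.round(4))
for n in("magnifier","pot0","palette","clip_stand"):print(n,[(q["uv"],round(q["score"],2)) for q in r.find_in(p,n)][:7])
arc(1.6,1.66,1)
if f.x[2]>.01 and f.x[3]>.01 and k.sum()>80:
    r.close_job();print("closed");arc(1.6,1.66,1)
```

```text
268 [-0.0003 -0.0013  0.0113  0.0114]
magnifier [([210.5, 245.7], 0.78), ([227.9, 199.4], 0.43)]
pot0 [([200.7, 177.6], 0.74), ([134.1, 165.1], 0.72), ([179.2, 158.4], 0.67), ([198.5, 118.1], 0.6), ([198.7, 158.9], 0.58), ([160.8, 118.0], 0.57), ([172.8, 178.6], 0.48)]
palette [([394.0, 180.1], 0.67)]
clip_stand [([378.2, 263.9], 0.8)]
t 17.1 angle 1.647 rad 0.0922 F [ 8.7 -3.8 -4.8] w 0.0169 z 0.0969
1.66 [-0.     0.004  0.007]
the job is handed in; nothing more can be done
closed
the job is handed in; nothing more can be done
```

The job is handed in at about 17 s, with the gripper still holding the gate wide by its handle. No verdict is reported.

**What I did:** I pinched the rear catch home, then the gate catch; the jaws closed to 35.4 mm and 35.8 mm, against 36 mm for fully squeezed. I then gripped the handle and swung the gate past the ball.

**Last checks before hand-in:**
- **Gate:** the angle worked out from the tool position was about 1.65 rad. The jaws stood at 17 mm on the 18 mm handle, with about 11 N on the tool from outside.
- **Catches:** the top-camera depth fit gave 11.3 mm (rear) and 11.4 mm (gate), above the 9.5 mm needed. It is a little below the roughly 12 mm fitted from both cameras before the swing, within the camera error.
- **Pots and magnifier:** in the top view they sit within 1–2 pixels (2–5 mm) of their first positions.
- **Palette box and clip stand:** both were found in the last picture, but I had no starting detection to compare them with. The gripper never went near them.

**Check that failed:** the last side-camera fit of the catches found no points because the arm blocked the view.

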